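Hang the sample pail on the spring scale

TASK

Weigh the pail of quartz samples: with the pail standing where it is, swing its flat-lying bail up until it is upright, then carry the pail by the bail, without tipping it, and hook the middle of the bail over the hook of the column scale. Ease the weight slowly onto the hook until the scale carries all of it before you let go, so that the hook arm never drops or springs up with a jerk and is never pressed down to its stop. Leave the pail hanging still, touched by nothing but the hook, and do not disturb the other things on the desk.

Things in the scene. Friction and masses are not known exactly. Their poses are not given: they have to be found in the camera images.
- pail: Small round stainless steel pail, 94 mm across the rim, 74 mm across the foot, 75 mm high, weight not known (under 1 kg), holding three faceted quartz samples set in black foam, loose on the desk. Origin: centre of its underside; z up. The bail pivots on ears at the rim on its +y and -y sides, on an axis along y 66 mm above the origin; lying flat, the bail points to -x.
- bail (a joint): Swing bail of 5 mm steel wire, 112 mm wide. Angle in rad: 0 flat (level, towards the pail's -x, its outer bar 80 mm from the pivot axis, beyond the rim), 1.57 upright, 3.14 flat on the other side. It swings freely and falls if let go. The straight outer bar, parallel to the pivot axis, carries two black sleeves with a bare raised crimp between them.
- bail_mid (a point): Inner (lower, when upright) side of the wire at the middle of the crimp: a 12 mm long straight piece of bare wire 6 mm farther out than the bar, 83.5 mm from the pivot axis. This spot rests in the hook.
- grip_a (a point): Centre of the sleeve on the pail's +y side: black tube 10 mm in diameter and 32 mm long, 31 mm from the middle of the bail, on the bar 80 mm from the pivot axis. It turns freely on the wire, so it can be held firmly while the bail swings.
- grip_b (a point): Centre of the like sleeve on the pail's -y side.
- scale: Column spring scale fixed to the desk: black iron foot 150 x 150 x 12 mm, chrome column 24 mm square, 358 mm high with its brass top knob. Origin: under the column; z up. The brass hook arm points to its -x side.
- hookarm (a joint): How far the hook arm has sunk on the column, in m: 0 unloaded, 0.070 at its stop. A spring of 150 N/m carries it (6.7 mm per newton), nearly undamped, without friction. It is delicate: it should creep down under the load, never faster than 50 mm/s, and not rebound.
- hook_seat (a point): Lowest point of the hook's trough, on top of its 8 mm round brass bar, 121.5 mm in front (-x) of the column axis, 245 mm above the desk unloaded; sinks with the arm; axes as the scale's. The trough is 11 mm long at the bottom, open upwards; its upturned tip (-x side) ends 18 mm above this point, the level bar on the +x side is 8 mm above it. The bail, lying along y, is hooked on from above.
- tray: Bystander: white porcelain grading tray, 110 x 150 x 18 mm. Origin under its centre.
- loupe: Bystander: black folding loupe, about 62 x 28 x 16 mm, origin under its middle.
- tweezer: Bystander: chrome stone tweezer, 160 x 20 x 8 mm, lying along its x. Origin under its middle.
- dome: Bystander: squat smoked glass dome, 96 mm in diameter, 76 mm high. Origin under its centre.
- weight: Bystander: brass check weight, 38 mm in diameter, 55 mm high. Origin under its centre.
- papers: Bystander: dark wooden box of stone papers, 130 x 100 mm, 63 mm high. Origin under its centre.
- vise: Bystander, fixed: cast-iron vise, 170 x 70 mm, 92 mm high, gripping a faceted quartz block. Origin under its centre.
There are look-alikes about, which are no part of the job. What is shaped like the pail but orange is not meant.

How it is judged:
On the way, in this order (a step that is already met when the one before it is completed fails the run):
1. the bail is raised upright (within about 20 degrees) while the pail still stands upright on the desk (value of joint bail between 1.22 and 1.92 rad and angle between pail's own z axis and vertical below 0.1 rad and height (world z) of pail below 0.006 m), for 0.2 s.
2. the middle of the bail lies in the hook's trough and the scale arm sinks under the pail, which is clear of the desk (x of bail_mid in the frame of hook_seat between -0.012 and 0.012 m and y of bail_mid in the frame of hook_seat between -0.01 and 0.01 m and z of bail_mid in the frame of hook_seat between -0.006 and 0.01 m and value of joint hookarm above 0.008 m and height (world z) of pail above 0.01 m), for 0.1 s.
At the end, for the whole second after the job is handed in: The pail hangs from the hook, the middle of its bail in the trough (within 12 mm along the arm and 10 mm across), upright within 8 degrees, clear of the desk, the scale arm sunk by more than 10 mm, all at rest (pail slower than 40 mm/s, scale arm slower than 20 mm/s) and let go (x of bail_mid in the frame of hook_seat between -0.012 and 0.012 m and y of bail_mid in the frame of hook_seat between -0.01 and 0.01 m and z of bail_mid in the frame of hook_seat between -0.006 and 0.01 m and value of joint hookarm above 0.01 m and height (world z) of pail above 0.01 m and angle between pail's own z axis and vertical below 0.15 rad and contact force between pail and scale above 1.5 N and linear speed of pail below 0.04 m/s and angular speed of pail below 0.5 rad/s and velocity of joint hookarm between -0.02 and 0.02 m/s); the robot touches nothing.
It fails at once if the hook arm drops or springs up faster than 60 mm/s (load put on or taken off with a jerk) (velocity of joint hookarm above 0.06 m/s or velocity of joint hookarm below -0.06 m/s).
It fails at once if the hook arm is pressed down nearly to its stop (66 mm of 70) (value of joint hookarm above 0.066 m).
It fails at once if the pail or its bail is forced against the scale with more than 14 N (contact force between pail and scale above 14 N).
It fails at once if the pail tips by more than 25 degrees (angle between pail's own z axis and vertical above 0.44 rad).
It fails at once if another loose thing on the desk is moved by more than 15 mm, or the vise is struck with more than 5 N (distance of any of tray, loupe, tweezer, dome, weight, papers from where it was at the start of the episode above 0.015 m or contact force between vise and anything else above 5 N).
It also fails if it takes over 72 s, if anything falls off the work surface, if the arm or the gripper's body presses on something with over 40 N, if the wrist force passes 120 N, or if a joint passes its speed limit or range.

ROBOT

A 6-joint arm with a two-finger parallel gripper is mounted at the origin on the work surface. World frame = base frame: x ahead of the robot, y to its left, z up, the work surface at z = 0. Lengths are in m, angles in rad, forces in N, time in s.
With the tool pointing down it reaches from about 0.35 to 0.85 m from the base axis. Payload 8.1 kg.
Tool frame: the origin (TCP) lies at the centre of the arm's flange, where the gripper is bolted on; the fingertips stand 186 mm ahead of it and the grasp point (between the pads) lies 167 mm ahead of it (robot.grasp_offset is the distance from the TCP to the grasp point, in m); z points along the fingers, y is the line along which they close (so a half turn about z gives the same grasp; the last joint's range is limited). The gripper opens to 93 mm and grips with 3 to 60 N. Pads are 15 mm wide; open, the fingers measure 128 mm over their backs; the gripper's body (75 mm by 188 mm) begins 65 mm behind the grasp point.
Start: joints at [-1.374, 0.13, 1.488, -0, 1.523, -0.085], TCP at [0.167, -0.576, 0.405] pointing down, gripper open.
Joint ranges: [-2.96, 2.96], [-0.89, 2.26], [0.02, 2.5], [-1.34, 4.48], [0, 2.73], [-2.66, 2.66]. Speed limits (rad/s): [2.39, 2.39, 2.79, 3.14, 3.14, 3.14].

INTERFACE

Orientations are given as a rotation vector (axis times angle).
In Python, from plant import robot gives the robot as it stands.
- The arm moves only by the tool drive_tool, never from a script. Its argument "moves" is one flat list of numbers, 7 for each row, row after row: the finger opening in mm, from 0 to 93, then the shift along the tool's x, y, z in mm, then the turn, a rotation vector about the tool's x, y, z in degrees. A call has 1 to 8 rows; each row shifts and turns the commanded pose from where the row before left it, along the tool's axes as they then stand; what a row does not reach is not made up. A row lasts 1/10 s, in which the tool goes at most 50 mm and 8.59 degrees, less where a joint would pass 70% of its speed; a pose out of reach is approached as far as the arm can. A call is refused whole if a number of a shift passes 50 or a number of a turn 8.59, either way. A call with a gripper value outside its range is refused whole. The fingers move at their own pace and stop on an object; "grip_force" is the grip in N (left out, the last holds). Time passes only in rows, so rows that do not move let the fingers close. It gives the time, the measured TCP pose, the force, the opening and the grip force at its end, in the units of the state.
- robot.read_state(): the state, without advancing time (a new reading comes with each control period).
- robot.read_camera(name): name is "side" or "top" or "wrist"; returns a dict with "color" (420x560x3 uint8, red, green, blue), "depth" (420x560 float32, m along the optical axis (not along the pixel's ray), 0 where there is no reading), "mtx" (3x3 intrinsics, pixels), "R" (3x3) and "t" (3): a world point X has camera coordinates R X + t. Camera axes: x right, y down, z forward; pixel columns grow to the right and rows downward; lengths in m; the calibration is good to about 2 mm. The wrist camera is an equidistant fisheye: a pixel r from the principal point sees the ray r / f radians off the axis. A picture is of the moment at which its call begins.
- robot.close_job(): hands the job in; it is judged then, once.
The state is a dict: "t": time; "q": joint angles; "dq": joint speeds; "joint_torque": joint torques, N m; "tool_pos": TCP position; "orientation": TCP orientation; "force": force on the tool from outside, world axes, zero at the start; "wrist_torque": the same for the moment, N m; "opening": finger opening in m; "gripper_force": force on a finger pad.
Only numpy, scipy, OpenCV 4.12 (cv2) and the standard library are available. Lean on these libraries where they do the work, as an engineer would, in place of code of your own. Each camera call takes 0.05 s, during which the arm holds its last target. There are 200 camera calls.

## Working session

There is one attempt and no reset: what is moved stays moved. The work goes in short steps, Python scripts to look and compute and a tool call to move; the robot and the scene stay as the last step left them, time stands still between calls to the robot, and variables do not carry over. Pictures are saved under pics/ and viewed, at most 10 in all, crops included, and the job is handed in when it is done.

Besides the shell and the picture viewer there is one more tool, called after "Call:" by a JSON object that holds its "op" and its "data". drive_tool: Moves the arm, as the interface text tells. Its arguments: {"type":"object","properties":{"moves":{"type":"array","items":{"type":"number"}},"grip_force":{"type":"number"}},"required":["moves"]}

```bash
mkdir -p pics; cat > h.py <<'E'
import numpy as np,cv2
from plant import robot
from scipy.spatial.transform import Rotation as Ro
def cam(n):
    c=robot.read_camera(n); np.savez(f'{n}.npz',**c); return c
def save(c,f): cv2.imwrite('pics/'+f,c['color'][:,:,::-1])
def world(c):
    # per-pixel world points from depth (pinhole)
    h,w=c['depth'].shape; u,v=np.meshgrid(np.arange(w),np.arange(h))
    K=c['mtx']; d=c['depth']
    P=np.stack([(u-K[0,2])/K[0,0]*d,(v-K[1,2])/K[1,1]*d,d],-1)
    return (P-c['t'])@c['R']
def ray(c,u,v,z):
    K=c['mtx']; d=c['R'].T@np.array([(u-K[0,2])/K[0,0],(v-K[1,2])/K[1,1],1]); o=-c['R'].T@c['t']
    return o+d*(z-o[2])/d[2]
def proj(c,X):
    p=c['R']@np.asarray(X)+c['t']; p=c['mtx']@p; return p[:2]/p[2]
E
python3 - <<'E'
from h import *
a=cam('top');b=cam('side');save(a,'top0.png');save(b,'side0.png')
for c in(a,b): print(c['mtx'],c['R'],-c['R'].T@c['t'],(c['depth']>0).mean())
s=robot.read_state();print(s)
E
```

```text
[[456.96493109   0.         278.28152142]
 [  0.         456.96493109 208.10371123]
 [  0.           0.           1.        ]] [[-0.02902888 -0.99956818  0.00455857]
 [-0.98720969  0.02795416 -0.15695728]
 [ 0.15676207 -0.00905656 -0.98759487]] [0.30403518 0.04342393 1.41953126] 0.9960119047619047
[[420.52842027   0.         277.19548573]
 [  0.         420.52842027 207.04387729]
 [  0.           0.           1.        ]] [[-0.75044658 -0.66092948  0.00146686]
 [-0.50800209  0.57538392 -0.64098925]
 [ 0.42280468 -0.48177336 -0.76754845]] [0.11571405 0.52009449 0.92705583] 0.9961352040816327
{'t': 0.1, 'q': array([-1.37439149e+00,  1.31087517e-01,  1.48916322e+00, -4.08181406e-05,
        1.52301912e+00, -8.54264469e-02]), 'dq': array([-7.12745062e-04, -1.16088206e-05, -1.11658636e-03,  1.30544834e-03,
       -6.21547764e-04, -2.42599474e-04]), 'joint_torque': array([ 2.34291721e-03, -5.61343575e+01, -4.93092942e+01,  7.73277995e-02,
        2.92404281e-02, -8.34002981e-05]), 'tool_pos': array([ 0.16682703, -0.57612415,  0.40379491]), 'orientation': array([-3.10879636e+00, -4.41004076e-01,  2.09944515e-04]), 'force': array([-0.88286387,  0.06617901, -0.69332889]), 'wrist_torque': array([-0.03677439,  0.00383024, -0.04397491]), 'gripper_force': 0.0, 'opening': 0.09288306051520943}
```

View pics/top0.png

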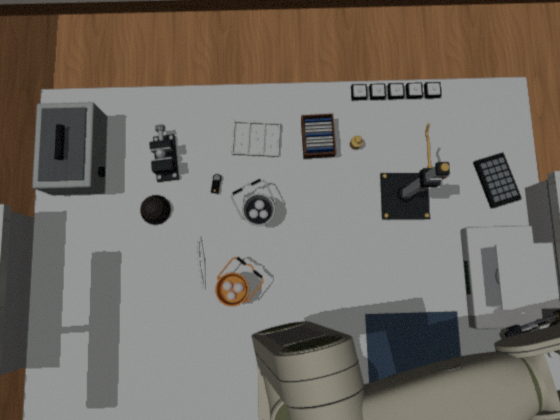

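View pics/side0.png

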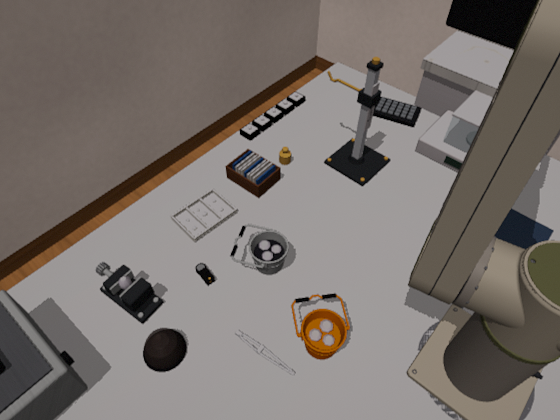

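The top view shows the steel pail at about (258,208), with its bail sleeves at (240,190) and (256,183). The scale foot is at (405,195), the knob at (443,168), and the brass hook arm runs up to (428,128). The side view agrees: pail (268,250), sleeves (240,240), hook tip (331,76).

```bash
python3 - <<'E'
from h import *
for n,roi,hroi in(('top',(225,290,170,235),(395,460,115,225)),('side',(225,295,215,280),(320,400,50,190))):
    c=dict(np.load(n+'.npz'));W=world(c);rgb=c['color'].astype(int)
    def pts(roi,f):
        x0,x1,y0,y1=roi;m=np.zeros(W.shape[:2],bool);m[y0:y1,x0:x1]=1
        return m&f
    z=W[...,2]
    mx=rgb.max(2);mn=rgb.min(2)
    p=pts(roi,(z>.03)&(z<.12)); P=W[p];print(n,'pail z>.03',len(P),P.min(0),P.max(0))
    # dark sleeves outside pail
    m=pts(roi,(mx<60)&(z>.03)).astype(np.uint8)
    k,l,st,ce=cv2.connectedComponentsWithStats(m)
    for i in range(1,k):
        if st[i,4]>5: print(' dark',st[i],ce[i],np.median(W[l==i],0))
    r=pts(roi,(z>.06)&(z<.09)&(mx>=60));Pr=W[r];print(' rimpts',len(Pr))
    # hook brass
    m=pts(hroi,(rgb[...,0]-rgb[...,2]>40)).astype(np.uint8)
    k,l,st,ce=cv2.connectedComponentsWithStats(m)
    for i in range(1,k):
        if st[i,4]>5: print(' brass',st[i],ce[i],np.median(W[l==i],0),W[l==i].min(0),W[l==i].max(0))
    m=pts(hroi,(mx<60)&(z<.03)&(z>.005)).astype(np.uint8)
    k,l,st,ce=cv2.connectedComponentsWithStats(m)
    for i in range(1,k):
        if st[i,4]>20: print(' foot',st[i],np.median(W[l==i],0),cv2.minAreaRect(W[l==i][:,:2].astype(np.float32)*1000))
def crop(n,r,s):
    c=np.load(n+'.npz');return cv2.resize(c['color'][r[2]:r[3],r[0]:r[1],::-1],(400,400),interpolation=cv2.INTER_CUBIC)
a=np.hstack([crop('top',(220,295,165,240),5),crop('side',(225,300,210,285),5)])
cv2.imwrite('pics/pail.png',a)
E
```

```text
top pail z>.03 1016 [0.46725948 0.04016355 0.03075543] [0.60920528 0.17217942 0.08319431]
 dark [251 180   9   5  16] [255.   181.75] [0.60032962 0.09891611 0.07166722]
 dark [233 189   9   5  17] [236.76470588 190.88235294] [0.57406205 0.15373654 0.06985409]
 dark [244 196  28  28 368] [257.35869565 209.11684783] [0.52279622 0.09599852 0.04998399]
 rimpts 513
 brass [426 124   6  44 107] [428.11214953 147.36448598] [ 0.6418638  -0.36882296  0.25161704] [ 0.58603955 -0.37307333  0.2401744 ] [ 0.70280593 -0.36257614  0.26410447]
 brass [441 163   8   8  56] [444.5        166.71428571] [ 0.56114715 -0.36725083  0.35684482] [ 0.55314672 -0.37527113  0.34304373] [ 0.57440356 -0.35803818  0.36132602]
 brass [425 213   4   4  14] [426.5        214.71428571] [ 0.4918237  -0.42884544  0.01800963] [ 0.48836135 -0.43304946  0.01065175] [ 0.49906169 -0.42295895  0.02515227]
 foot [ 395  173   35   46 1143] [ 0.53895614 -0.37845826  0.01230773] ((556.3536987304688, -388.3017578125), (106.29725646972656, 146.49710083007812), 87.22041320800781)
side pail z>.03 1464 [0.46917992 0.04146341 0.0301944
[... 1227 characters left out ...]
528 -0.42037107  0.01822007]
 brass [327 158   5   4  14] [328.78571429 159.35714286] [ 0.62548455 -0.30484799  0.01317619] [ 0.61993306 -0.31682545  0.00508752] [ 0.63670554 -0.29883865  0.01948989]
 brass [360 177   5   5  20] [361.95 178.9 ] [ 0.50082165 -0.30419843  0.01146364] [ 0.49242222 -0.31536876  0.0092139 ] [ 0.50933045 -0.29626181  0.01809046]
 foot [373  99  27  24 248] [ 0.61552953 -0.61609889  0.01811065] ((623.8704223632812, -643.53564453125), (90.99789428710938, 108.95855712890625), 26.566287994384766)
 foot [ 324  140   66   46 1373] [ 0.54773142 -0.34938479  0.01060622] ((559.0806274414062, -364.72088623046875), (151.35301208496094, 150.85116577148438), 88.91448974609375)
```

View pics/pail.png

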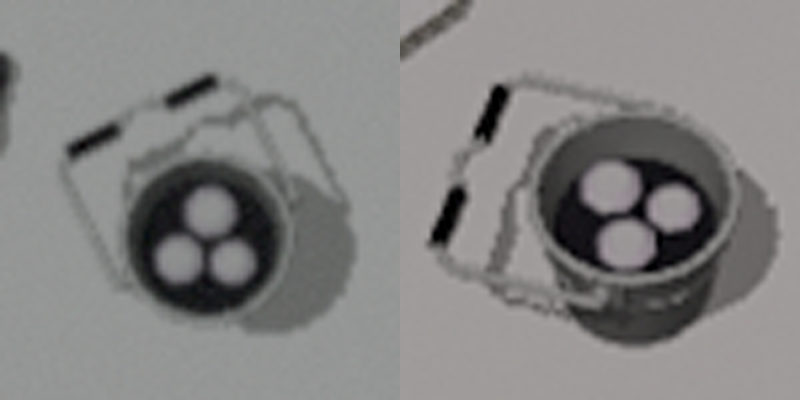

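The crops show the bail lying flat towards world +x/+y with two black sleeves; I'll refine both sleeves, the rim and the hook by rays.

```bash
python3 - <<'E'
from h import *
# sleeve/rim by ray at known heights
S={}
for n,ps in(('top',[(255,181.75),(236.8,190.9)]),('side',[(241.8,230.8),(233.7,250.2)])):
    c=dict(np.load(n+'.npz'))
    S[n]=[ray(c,u,v,.068) for u,v in ps];print(n,S[n])
    W=world(c)
    m=(abs(W[...,2]-.074)<.004)&(np.hypot(W[...,0]-.517,W[...,1]-.093)<.056)
    u=W[m][:,:2]; # circle fit near rim
    d=np.hypot(*(u-u.mean(0)).T);e=u[d>.036]
    A=np.c_[2*e,np.ones(len(e))];s=np.linalg.lstsq(A,(e**2).sum(1),rcond=None)[0];print(' rim',s[:2],np.sqrt(s[2]+s[0]**2+s[1]**2),len(e))
    rgb=c['color'].astype(int)
    b=(rgb[...,0]-rgb[...,2]>40)&(W[...,2]>.22)&(W[...,2]<.29)&(W[...,0]>.58)&(W[...,0]<.72)&(W[...,1]<-.3)&(W[...,1]>-.45)
    P=W[b];k=np.polyfit(P[:,0],P[:,1],1);print(' arm',k,np.polyval(k,.683),P[:,0].max(),len(P))
    for x in np.arange(.58,.71,.01):
        q=P[abs(P[:,0]-x)<.005]
        if len(q):print('   %.2f %s n%d'%(x,np.median(q,0).round(4),len(q)))
    t=(W[...,2]>.34)&(W[...,2]<.37)&(np.hypot(W[...,0]-.56,W[...,1]+.366)<.03);print(' top',W[t].mean(0),W[t].min(0),W[t].max(0))
    for (a,bb) in ((.012,.3),): pass
    B=(rgb[...,0]-rgb[...,2]>40)&(W[...,2]<.03)&(W[...,2]>.0)&(W[...,1]<-.25)&(W[...,1]>-.47)&(W[...,0]<.7)
    k,l,st,ce=cv2.connectedComponentsWithStats(B.astype(np.uint8))
    print(' bolts',[ray(c,*ce[i],.016)[:2].round(4) for i in range(1,k) if st[i,4]>6])
s=robot.read_state();R=Ro.from_rotvec(s['orientation']).as_matrix();print(R.round(3))
E
```

```text
top [array([0.60115672, 0.099013  , 0.068     ]), array([0.57453895, 0.15438136, 0.068     ])]
 rim [0.51467953 0.09093929] 0.04648822772890971 165
 arm [-0.02312679 -0.35375699] -0.3695525913455172 0.7028059253068948 107
   0.59 [ 0.5892 -0.3671  0.2532] n11
   0.60 [ 0.6003 -0.3673  0.2505] n12
   0.61 [ 0.6095 -0.3684  0.2511] n9
   0.62 [ 0.62   -0.3671  0.253 ] n8
   0.63 [ 0.6305 -0.369   0.2514] n7
   0.64 [ 0.6412 -0.3686  0.2516] n10
   0.65 [ 0.6502 -0.3689  0.2516] n12
   0.66 [ 0.6601 -0.3686  0.253 ] n8
   0.67 [ 0.6703 -0.3688  0.2498] n7
   0.68 [ 0.6806 -0.37    0.2438] n6
   0.69 [ 0.6892 -0.3695  0.2496] n9
   0.70 [ 0.6991 -0.3698  0.2582] n8
 top [ 0.55987791 -0.36515268  0.34882276] [ 0.54469889 -0.38300758  0.34020162] [ 0.57727712 -0.3501413   0.36132602]
 bolts [array([ 0.6216, -0.3065]), array([ 0.4957, -0.3027]), array([ 0.493 , -0.4293])]
side [array([0.60436992, 0.09943795, 0.068     ]), array([0.5777605 , 0.15485581, 0.068     ])]
 rim [0.51761888 0.09368489] 0.04626275584375654 246
 arm [-0.03294299 -0.34482734] -0.3673274083982484 0.7061856635904952 89
   0.59 [ 0.5912 -0.3637  0.2551] n2
   0.60 [ 0.5997 -0.3645  0.2519] n8
   0.61 [ 0.6097 -0.3634  0.2519] n8
   0.62 [ 0.6197 -0.3663  0.2504] n6
   0.63 [ 0.6295 -0.3667  0.2507] n8
   0.64 [ 0.6411 -0.3668  0.2499] n6
   0.65 [ 0.6521 -0.3651  0.2512] n9
   0.66 [ 0.6611 -0.3662  0.2514] n6
   0.67 [ 0.6693 -0.366   0.2513] n6
   0.68 [ 0.6794 -0.3666  0.2443] n6
   0.69 [ 0.6898 -0.3674  0.2448] n7
   0.70 [ 0.6979 -0.3672  0.2542] n15
 top [ 0.56141971 -0.36038051  0.34806882] [ 0.5475004  -0.37925374  0.34021904] [ 0.57822326 -0.34701121  0.35856322]
 bolts [array([ 0.6216, -0.4284]), array([ 0.4961, -0.4272]), array([ 0.625 , -0.3036]), array([ 0.5   , -0.3018])]
[[ 0.961  0.278 -0.   ]
 [ 0.278 -0.961  0.002]
 [ 0.    -0.002 -1.   ]]
```

Call:
{"op": "drive_tool", "data": {"moves": [30,35,-34,0,0,0,0,30,35,-34,0,0,0,0,30,35,-34,0,0,0,0,30,35,-34,0,0,0,0,30,35,-34,0,0,0,0,30,35,-34,0,0,0,0,30,35,-34,0,0,0,0,30,35,-34,0,0,0,0]}}

```text
t: 0.9
tool_pos: [0.3605, -0.2353, 0.4045]
orientation: [-3.11, -0.441, -0.0]
force: [0.6, -0.5, 0.2]
opening: 0.0334
gripper_force: 0.0
```

Call:
{"op": "drive_tool", "data": {"moves": [30,35,-34,0,0,0,0,30,35,-34,0,0,0,0,30,35,-34,0,0,0,0,30,35,-34,0,0,0,0,30,35,-34,0,0,0,0,30,35,-34,0,0,0,0,30,35,-34,0,0,0,0,30,35,-34,0,0,0,0]}}

```text
t: 1.7
tool_pos: [0.554, 0.1041, 0.4043]
orientation: [3.11, 0.442, -0.001]
force: [0.3, -1.3, -0.6]
opening: 0.0301
gripper_force: 0.0
```

Call:
{"op": "drive_tool", "data": {"moves": [30,0,0,8,0,0,-8.3,30,0,0,8,0,0,-8.3,30,0,0,8,0,0,-8.3,30,0,0,8,0,0,-8.3,30,0,0,8,0,0,-8.3,30,0,0,8,0,0,-8.3,30,0,0,8,0,0,-8.3,30,0,0,8,0,0,-8.3]}}

```text
t: 2.5
tool_pos: [0.5533, 0.1019, 0.3398]
orientation: [-2.354, -2.079, 0.001]
force: [0.4, -0.4, -0.0]
opening: 0.03
gripper_force: 0.0
```

Call:
{"op": "drive_tool", "data": {"moves": [24,0,0,8,0,0,-8.3,24,0,0,8,0,0,-8.3,24,0,0,8,0,0,-8.3,24,0,0,8,0,0,-8.1,24,0,0,0,0,0,0,24,0,0,0,0,0,0]}}

```text
t: 3.1
tool_pos: [0.5533, 0.1019, 0.3084]
orientation: [-1.681, -2.653, 0.001]
force: [0.7, 0.5, 0.1]
opening: 0.0239
gripper_force: 0.0
```

```bash
cat >> h.py <<'E'
def go(target,yaw=None):
    """target world xyz of grasp point, yaw (deg) of tool y: print displacement in tool axes"""
    s=robot.read_state();R=Ro.from_rotvec(s['orientation']).as_matrix()
    g=s['tool_pos']+R[:,2]*robot.grasp_offset
    print('t',s['t'],'grasp',g.round(4),'yaw',np.degrees(np.arctan2(R[1,1],R[0,1])).round(2),'z',R[:,2].round(4),'F',s['force'].round(2),'T',s['wrist_torque'].round(2),'op',s['opening'],'gf',s['gripper_force'],'q',s['q'].round(2))
    if target is not None: print('d tool mm',((np.asarray(target)-g)@R*1000).round(1))
    if yaw is not None: print('turn z deg',-(yaw-np.degrees(np.arctan2(R[1,1],R[0,1]))))
    return s,R,g
E
python3 - <<'E'
from h import *
go([.5782,.1504,.067],25.5)
c=cam('wrist');save(c,'w1.png');print(c['mtx'],-c['R'].T@c['t'],c['R'])
for X in ([.6028,.0992,.066],[.5761,.1546,.066],[.516,.0923,.075]):
    p=c['R']@np.array(X)+c['t'];th=np.arctan2(np.hypot(p[0],p[1]),p[2]);r=c['mtx'][0,0]*th
    print(X,c['mtx'][:2,2]+r*p[:2]/np.hypot(*p[:2]))
E
```

```text
t 3.1 grasp [0.5532 0.1019 0.1411] yaw 25.3 z [-1.e-03 -1.e-04 -1.e+00] F [0.7  0.52 0.09] T [-0.01 -0.05 -0.02] op 0.023928767173430624 gf 0.0 q [ 0.09  0.1   1.7   0.    1.34 -0.35]
d tool mm [33.1 43.4 74.1]
turn z deg -0.20103653804616783
[[325.1922621    0.         278.78570057]
 [  0.         325.1922621  210.84416514]
 [  0.           0.           1.        ]] [0.52430357 0.16345989 0.28744097] [[ 9.03745810e-01  4.28069460e-01  2.21208050e-04]
 [ 4.14923362e-01 -8.76118446e-01  2.45469088e-01]
 [ 1.05271624e-01 -2.21749875e-01 -9.69404393e-01]]
[0.6028, 0.0992, 0.066] [337.21994885 257.32898387]
[0.5761, 0.1546, 0.066] [340.68218495 174.68357435]
[0.516, 0.0923, 0.075] [223.372775   220.68608441]
```

View pics/w1.png

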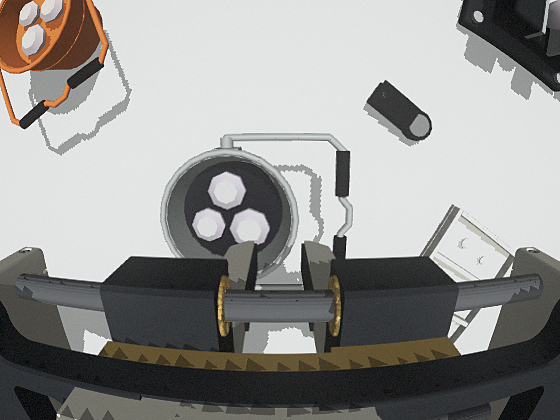

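The wrist view shows sleeve b at (343,173), which is 2 px (~1.7 mm) farther out along tool y than predicted. The bar is square to the fingers.

Call:
{"op": "drive_tool", "data": {"moves": [24,16,22,0,0,0,0,24,17,22.5,0,0,0,0,24,0,0,0,0,0,0,24,0,0,25,0,0,0,24,0,0,25,0,0,0,24,0,0,22,0,0,-0.2,24,0,0,0,0,0,0]}}

```text
t: 3.85
tool_pos: [0.5777, 0.1502, 0.2333]
orientation: [-1.671, -2.655, 0.007]
force: [-0.8, 0.3, -0.6]
opening: 0.0241
gripper_force: 0.0
```

```bash
python3 - <<'E'
from h import *
go([.5782,.1504,.067],25.5)
c=cam('wrist');save(c,'w2.png')
E
```

```text
t 3.85 grasp [0.5766 0.15   0.066 ] yaw 25.63 z [-0.0061 -0.0013 -1.    ] F [-0.83  0.3  -0.64] T [-0.07 -0.12  0.01] op 0.024095350152542466 gf 0.0 q [ 0.17  0.27  1.66 -0.    1.22 -0.28]
d tool mm [-0.3  1.6 -1. ]
turn z deg 0.12889436709007285
```

View pics/w2.png

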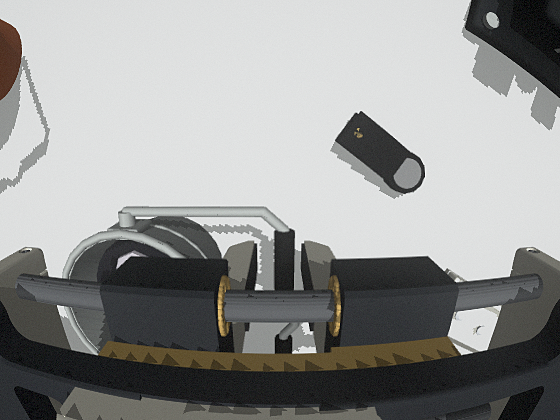

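The sleeve sits between the pads, about 1 mm towards +y. Closing.

Call:
{"op": "drive_tool", "data": {"moves": [6,0,1,0,0,0,0,6,0,0,0,0,0,0,6,0,0,0,0,0,0,6,0,0,0,0,0,0,6,0,0,0,0,0,0,6,0,0,0,0,0,0], "grip_force": 45}}

```text
t: 4.5
tool_pos: [0.5808, 0.1515, 0.2376]
orientation: [1.67, 2.659, 0.002]
force: [0.7, 0.8, 3.0]
opening: 0.0086
gripper_force: 45.0
```

```bash
python3 - <<'E'
from h import *
go(None)
# arc rows (tool y,z in mm), pivot 80 mm along -y from bar
th=np.radians(np.linspace(0,90,21)); y=-80*(1-np.cos(th)); z=-80*np.sin(th)
print(np.c_[np.diff(y),np.diff(z)].round(1).tolist())
E
```

```text
t 4.5 grasp [0.5811 0.1515 0.0703] yaw 25.74 z [ 1.9e-03  5.0e-04 -1.0e+00] F [0.72 0.78 3.  ] T [-0.02 -0.21  0.01] op 0.008613173529693919 gf 44.98211681842804 q [ 0.17  0.27  1.65  0.    1.22 -0.28]
[[-0.2, -6.3], [-0.7, -6.2], [-1.2, -6.2], [-1.7, -6.0], [-2.2, -5.9], [-2.6, -5.7], [-3.1, -5.5], [-3.5, -5.2], [-3.9, -4.9], [-4.3, -4.6], [-4.6, -4.3], [-4.9, -3.9], [-5.2, -3.5], [-5.5, -3.1], [-5.7, -2.6], [-5.9, -2.2], [-6.0, -1.7], [-6.2, -1.2], [-6.2, -0.7], [-6.3, -0.2]]
```

Call:
{"op": "drive_tool", "data": {"moves": [6,0,-0.2,-6.3,0,0,0,6,0,-0.7,-6.2,0,0,0,6,0,-1.2,-6.2,0,0,0,6,0,-1.7,-6,0,0,0,6,0,-2.2,-5.9,0,0,0,6,0,-2.6,-5.7,0,0,0,6,0,0,0,0,0,0]}}

```text
t: 5.2
tool_pos: [0.5726, 0.1475, 0.2742]
orientation: [1.67, 2.66, 0.001]
force: [-1.2, -1.0, -1.2]
opening: 0.0086
gripper_force: 45.0
```

```bash
python3 - <<'E'
from h import *
go(None)
a=cam('side');t=cam('top');W=world(t)
m=(abs(W[...,2]-.074)<.004)&(np.hypot(W[...,0]-.517,W[...,1]-.093)<.06)
print(m.sum(),W[m].min(0),W[m].max(0))
cv2.imwrite('pics/s2.png',cv2.resize(a['color'][150:300,190:340,::-1],(600,600),interpolation=cv2.INTER_CUBIC))
E
```

```text
t 5.2 grasp [0.5728 0.1476 0.1069] yaw 25.74 z [ 1.1e-03  2.0e-04 -1.0e+00] F [-1.23 -0.99 -1.23] T [-0.19  0.1   0.03] op 0.008614048941375766 gf 44.986966252326965 q [ 0.17  0.2   1.65  0.    1.29 -0.28]
98 [0.47475515 0.04300085 0.07007705] [0.55796046 0.13662035 0.07799365]
```

View pics/s2.png

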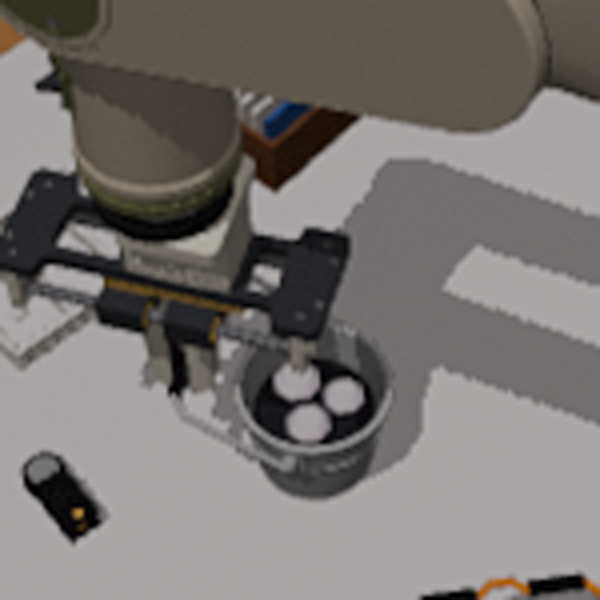

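The bail is following at about 28° and the pail stands level at crop (315,420). Continuing the arc.

Call:
{"op": "drive_tool", "data": {"moves": [6,0,-3.1,-5.5,0,0,0,6,0,-3.5,-5.2,0,0,0,6,0,-3.9,-4.9,0,0,0,6,0,-4.3,-4.6,0,0,0,6,0,-4.6,-4.3,0,0,0,6,0,-4.9,-3.9,0,0,0,6,0,-5.2,-3.5,0,0,0]}}

```text
t: 6.0
tool_pos: [0.5461, 0.1349, 0.3064]
orientation: [1.67, 2.659, 0.003]
force: [3.4, 3.5, 5.1]
opening: 0.0087
gripper_force: 45.0
```

Call:
{"op": "drive_tool", "data": {"moves": [6,0,-5.5,-3.1,0,0,0,6,0,-5.7,-2.6,0,0,0,6,0,-5.9,-2.2,0,0,0,6,0,-6,-1.7,0,0,0,6,0,-6.2,-0.7,0,0,0,6,0,-6.2,0,0,0,0,6,0,0,0,0,0,0,6,0,0,0,0,0,0]}}

```text
t: 6.8
tool_pos: [0.5147, 0.1198, 0.3186]
orientation: [1.669, 2.658, 0.007]
force: [-0.6, 4.3, 18.0]
opening: 0.0086
gripper_force: 45.0
```

```bash
python3 - <<'E'
from h import *
go(None)
a=cam('side');
cv2.imwrite('pics/s3.png',cv2.resize(a['color'][150:300,190:340,::-1],(600,600),interpolation=cv2.INTER_CUBIC))
E
```

```text
t 6.8 grasp [0.5155 0.1201 0.1513] yaw 25.76 z [ 0.0051  0.0018 -1.    ] F [-0.62  4.31 17.99] T [ 0.79 -0.12  0.01] op 0.008648218871515899 gf 44.99673664569855 q [ 0.13 -0.01  1.79  0.    1.35 -0.32]
```

View pics/s3.png

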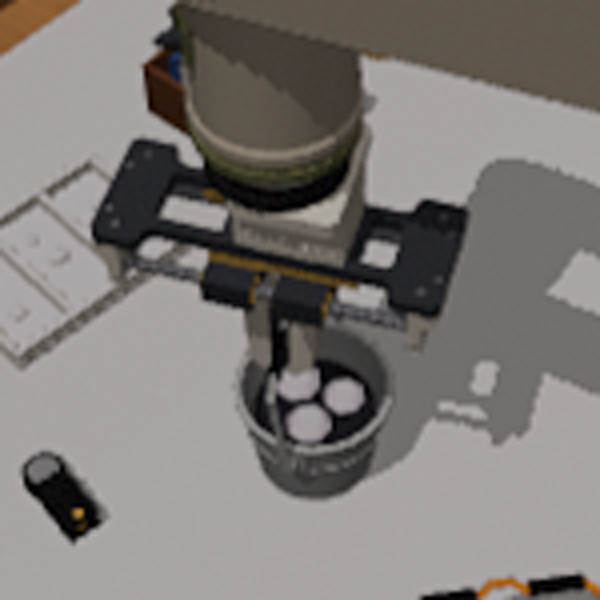

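The bail is up (~85°), with the pail still standing at crop (315,420). The tool is pressing down with 18 N, so I ease up and finish to upright.

Call:
{"op": "drive_tool", "data": {"moves": [6,0,-1.5,-1.5,0,0,0,6,0,-1.5,-1.5,0,0,0,6,0,0,0,0,0,0,6,0,0,0,0,0,0,6,0,0,0,0,0,0], "grip_force": 60}}

```text
t: 7.35
tool_pos: [0.5111, 0.1181, 0.3191]
orientation: [1.671, 2.66, 0.001]
force: [-0.3, 2.7, 8.1]
opening: 0.0084
gripper_force: 56.5
```

Call:
{"op": "drive_tool", "data": {"moves": [6,0,0,-1,0,0,0,6,0,0,-1,0,0,0,6,0,0,-1,0,0,0,6,0,0,-1,0,0,0,6,0,0,-2,0,0,0,6,0,0,-3,0,0,0,6,0,0,-3,0,0,0,6,0,0,0,0,0,0]}}

```text
t: 8.15
tool_pos: [0.5116, 0.1181, 0.3309]
orientation: [1.67, 2.66, 0.001]
force: [0.1, -0.9, -4.4]
opening: 0.0082
gripper_force: 56.5
```

```bash
python3 - <<'E'
from h import *
go(None)
E
```

```text
t 8.15 grasp [0.5117 0.1181 0.1636] yaw 25.75 z [ 1.e-03  1.e-04 -1.e+00] F [ 0.12 -0.91 -4.4 ] T [ 0.08 -0.15 -0.03] op 0.00820845264571185 gf 56.499393582344055 q [ 0.13 -0.03  1.79  0.    1.38 -0.32]
```

Call:
{"op": "drive_tool", "data": {"moves": [6,0,0,-5,0,0,0,6,0,0,-9,0,0,0,6,0,0,-12,0,0,0,6,0,0,-12,0,0,0,6,0,0,-12,0,0,2,6,0,0,-12,0,0,3,6,0,0,-12,0,0,3,6,0,0,-12,0,0,3]}}

```text
t: 8.95
tool_pos: [0.5114, 0.1181, 0.4181]
orientation: [1.92, 2.485, 0.002]
force: [-0.2, -0.1, -4.3]
opening: 0.0083
gripper_force: 56.5
```

Call:
{"op": "drive_tool", "data": {"moves": [6,0,0,-12,0,0,3,6,0,0,-12,0,0,3,6,0,0,-7,0,0,3,6,0,0,-3,0,0,3,6,0,0,0,0,0,3,6,0,0,0,0,0,1.2,6,0,0,0,0,0,0,6,0,0,0,0,0,0]}}

```text
t: 9.75
tool_pos: [0.5113, 0.1181, 0.4505]
orientation: [2.248, 2.194, 0.0]
force: [1.0, -0.7, -5.1]
opening: 0.0082
gripper_force: 56.5
```

```bash
python3 - <<'E'
from h import *
go([.74,-.342,.283],-1.5)
a=cam('side');save(a,'s4.png');cam('wrist')
E
```

```text
t 9.75 grasp [0.5113 0.1181 0.2832] yaw -1.39 z [ 2.e-04  0.e+00 -1.e+00] F [ 1.02 -0.75 -5.06] T [ 0.05 -0.09 -0.03] op 0.00820886844996627 gf 56.51539206504822 q [ 0.13 -0.09  1.63  0.    1.6   0.15]
d tool mm [-4.544e+02  2.398e+02  2.000e-01]
turn z deg 0.11171534072766476
```

View pics/s4.png

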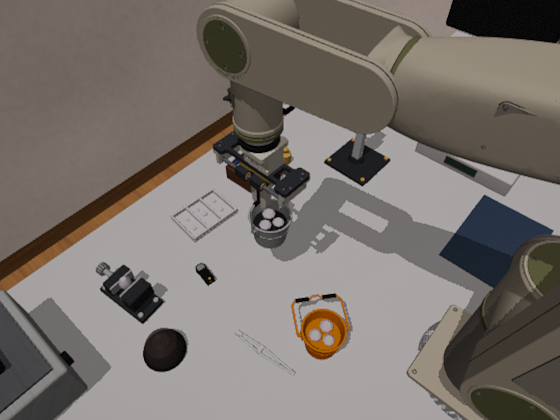

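The pail hangs level at (268,222) with the gripper above it; weight is about 5 N. Carrying it towards the front of the hook tip.

Call:
{"op": "drive_tool", "data": {"moves": [6,-3,2,0,0,0,0,6,-6,5,0,0,0,0,6,-10,8,0,0,0,0,6,-13,10,0,0,0,0,6,-13,10,0,0,0,0,6,-13,10,0,0,0,0,6,-13,10,0,0,0,0,6,-13,10,0,0,0,0]}}

```text
t: 10.65
tool_pos: [0.5751, 0.0309, 0.4501]
orientation: [-2.25, -2.192, 0.0]
force: [-0.3, 0.5, -4.6]
opening: 0.0085
gripper_force: 56.5
```

Call:
{"op": "drive_tool", "data": {"moves": [6,-13,10,0,0,0,0,6,-13,10,0,0,0,0,6,-13,10,0,0,0,0,6,-13,10,0,0,0,0,6,-13,10,0,0,0,0,6,-13,10,0,0,0,0,6,-13,10,0,0,0,0,6,-13,10,0,0,0,0]}}

```text
t: 11.45
tool_pos: [0.6523, -0.0747, 0.4501]
orientation: [-2.249, -2.193, 0.0]
force: [0.3, 0.8, -4.7]
opening: 0.0086
gripper_force: 56.5
```

Call:
{"op": "drive_tool", "data": {"moves": [6,-13,10,0,0,0,0,6,-13,10,0,0,0,0,6,-13,10,0,0,0,0,6,-13,10,0,0,0,0,6,-13,10,0,0,0,0,6,-13,10,0,0,0,0,6,-13,8,0,0,0,0,6,-13,7,0,0,0,0]}}

```text
t: 12.25
tool_pos: [0.7245, -0.1806, 0.4495]
orientation: [-2.249, -2.193, 0.0]
force: [0.7, 0.2, -5.4]
opening: 0.0083
gripper_force: 56.5
```

```bash
python3 - <<'E'
from h import *
go([.74,-.342,.283],-1.5)
E
```

```text
t 12.25 grasp [ 0.7244 -0.1806  0.2822] yaw -1.45 z [-5.e-04  2.e-04 -1.e+00] F [ 0.72  0.18 -5.42] T [ 0.05 -0.04 -0.07] op 0.008323704436667103 gf 56.51695489883423 q [-0.31  0.54  0.92  0.    1.69 -0.29]
d tool mm [-161.    19.6   -0.8]
turn z deg 0.053711033486603554
```

Call:
{"op": "drive_tool", "data": {"moves": [6,-13,6,0,0,0,0,6,-13,4,-1,0,0,0,6,-13,2,-2,0,0,0,6,-13,1,-2,0,0,0,6,-13,0,0,0,0,0,6,-13,0,0,0,0,0,6,-13,0,0,0,0,0,6,-13,0,0,0,0,0]}}

```text
t: 13.05
tool_pos: [0.734, -0.2848, 0.4552]
orientation: [-2.249, -2.193, 0.0]
force: [-0.6, -0.2, -5.1]
opening: 0.0083
gripper_force: 56.5
```

Call:
{"op": "drive_tool", "data": {"moves": [6,-12,0,0,0,0,0,6,-10,0,0,0,0,0,6,-8,0,0,0,0,0,6,-6,0,0,0,0,0,6,-4,0,0,0,0,0,6,-3,0,0,0,0,0,6,0,0,0,0,0,0,6,0,0,0,0,0,0]}}

```text
t: 13.85
tool_pos: [0.7332, -0.3264, 0.4553]
orientation: [-2.249, -2.193, -0.0]
force: [0.0, 0.4, -5.3]
opening: 0.0082
gripper_force: 56.5
```

```bash
python3 - <<'E'
from h import *
go([.74,-.342,.286],-1.5)
a=cam('side');t=cam('top');w=cam('wrist')
A=cv2.resize(a['color'][30:180,250:400,::-1],(400,400),interpolation=cv2.INTER_CUBIC)
B=cv2.resize(t['color'][60:210,360:510,::-1],(400,400),interpolation=cv2.INTER_CUBIC)
C=cv2.resize(w['color'][:,:,::-1],(266,200))
D=w['color'][:200,150:550,::-1]
cv2.imwrite('pics/n1.png',np.vstack([np.hstack([A,B]),np.hstack([C,D,np.zeros((200,134,3),np.uint8)])]))
E
```

```text
t 13.85 grasp [ 0.7332 -0.3263  0.288 ] yaw -1.43 z [ 1.e-04  2.e-04 -1.e+00] F [ 0.03  0.36 -5.3 ] T [ 0.11 -0.06 -0.01] op 0.008192528003502475 gf 56.51141881942749 q [-0.48  0.73  0.63  0.    1.78 -0.46]
d tool mm [-15.5   7.1   2. ]
turn z deg 0.06525243735811004
```

View pics/n1.png

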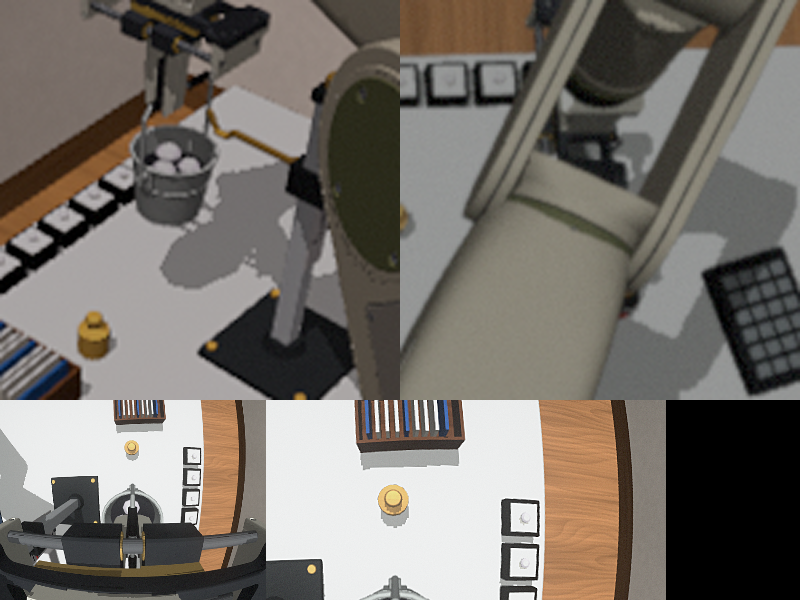

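The side crop shows the pail (175,175) hanging in front of the hook, with the hook tip at (213,127), i.e. full-frame (330,78). The tip is near the far bail leg (208,100). Measuring pail centre and tilt, and the wire, in this view.

```bash
cat > m.py <<'E'
from h import *
def pail(c,cx,cy,zr=None):
    W=world(c);m=(np.hypot(W[...,0]-cx,W[...,1]-cy)<.06)&(W[...,2]>.03)&(W[...,2]<.225)
    k,l,st,ce=cv2.connectedComponentsWithStats(m.astype(np.uint8));i=1+st[1:,4].argmax();m=l==i
    P=W[m]
    # outer wall + rim: optimise cone model via least squares on near-side wall is overkill: fit rim plane from top boundary
    cnt=max(cv2.findContours(m.astype(np.uint8),cv2.RETR_EXTERNAL,cv2.CHAIN_APPROX_NONE)[0],key=len)[:,0]
    return W,m,P,cnt
E
python3 - <<'E'
from m import *
c=dict(np.load('side.npz'))
W,m,P,cnt=pail(c,.733,-.352)
print(m.sum(),P.min(0),P.max(0), np.percentile(P,[5,50,95],axis=0))
# wall points: fit cone frustum r(h)=37+10*h/75 with free axis
from scipy.optimize import least_squares
def res(p,P):
    o=p[:3];a=np.array([p[3],p[4],1]);a/=np.linalg.norm(a)
    d=P-o;h=d@a;r=np.linalg.norm(d-np.outer(h,a),axis=1)   # h from rim (neg down)
    return r-(.047+.010/.075*h)
out=None
K=P[(P[:,2]<.2)]
p0=np.array([.733,-.352,.205,0,0])
# keep outer near wall: points on camera side
cam0=-c['R'].T@c['t'];v=(cam0[:2]-p0[:2]);v/=np.linalg.norm(v)
s=(K[:,:2]-p0[:2])@v;K=K[(s>.015)]
z=K[:,2];print('wall n',len(K),z.min(),z.max())
r=least_squares(lambda p:res(np.r_[p[:2],.205,p[2:]],K),p0[[0,1,3,4]],loss='soft_l1',f_scale=.002)
print('axis at z .205',r.x[:2],'tilt x,y deg',np.degrees(r.x[2:]),np.abs(r.fun).mean())
# thin bright wire above rim
rgb=c['color'].astype(int)
mm=(W[...,2]>.205)&(W[...,2]<.31)&(np.hypot(W[...,0]-.733,W[...,1]+.352)<.09)
for v in range(55,92,2):
    u=np.where(mm[v])[0]
    if len(u):print(v,[(int(x),W[v,x].round(3).tolist(),int(rgb[v,x].mean()),int(rgb[v,x,0]-rgb[v,x,2])) for x in u[::3]][:9])
E
```

```text
989 [ 0.6838413  -0.41152598  0.13407773] [ 0.77938927 -0.29225787  0.22366961] [[ 0.69030683 -0.39141954  0.14440385]
 [ 0.72487947 -0.3377207   0.19268916]
 [ 0.77153013 -0.30475849  0.21123971]]
wall n 433 0.1340777321905548 0.19997319388697934
axis at z .205 [ 0.73364756 -0.34984877] tilt x,y deg [ 0.33382905 -1.2633139 ] 0.0021607145463239364
57 [(305, [0.752, -0.319, 0.309], 69, 10), (327, [0.733, -0.397, 0.282], 8, 2)]
59 [(305, [0.751, -0.318, 0.304], 81, 11), (308, [0.741, -0.318, 0.307], 87, 12), (311, [0.737, -0.326, 0.306], 41, 7), (325, [0.729, -0.381, 0.284], 0, -1), (328, [0.727, -0.394, 0.279], 53, 4)]
61 [(305, [0.753, -0.32, 0.296], 102, 13), (308, [0.741, -0.318, 0.302], 85, 12), (311, [0.74, -0.33, 0.296], 36, 6), (314, [0.72, -0.317, 0.31], 70, 9), (320, [0.733, -0.364, 0.284], 42, -3), (323, [0.728, -0.372, 0.282], 10, 4), (329, [0.73, -0.404, 0.267], 75, 7)]
63 [(305, [0.751, -0.319, 0.291], 103, 13), (308, [0.74, -0.318, 0.295], 64, 10), (311, [0.739, -0.33, 0.29], 67, 10), (314, [0.719, -0.317, 0.304], 68, 9), (317, [0.715, -0.324, 0.303], 71, 10), (320, [0.7
[... 1814 characters left out ...]
2, -0.393, 0.21], 90, 3), (333, [0.684, -0.367, 0.239], 104, 40), (336, [0.673, -0.365, 0.245], 86, 20), (339, [0.666, -0.369, 0.246], 56, 53), (342, [0.655, -0.368, 0.252], 75, 78)]
83 [(300, [0.775, -0.332, 0.21], 113, 0), (304, [0.732, -0.294, 0.248], 69, 0), (329, [0.712, -0.39, 0.209], 85, 1), (342, [0.653, -0.365, 0.248], 92, 19), (345, [0.645, -0.368, 0.25], 64, 80)]
85 [(299, [0.768, -0.319, 0.213], 138, -2), (304, [0.732, -0.295, 0.241], 66, 1)]
87 [(299, [0.763, -0.312, 0.212], 125, 8), (330, [0.699, -0.378, 0.207], 90, 2)]
89 [(300, [0.756, -0.308, 0.21], 106, 3), (331, [0.689, -0.369, 0.209], 119, 4)]
91 [(301, [0.746, -0.301, 0.212], 70, 1), (329, [0.687, -0.356, 0.21], 123, 2)]
```

The pail is level (tilt ≈1°), bail middle at (0.732, −0.350), legs at y −0.295 and −0.405. In the same view the hook seat is at (0.6835, −0.3675), so 17 mm in −y, then 48.5 mm in −x. The crimp is about 22 mm above the tip.

Call:
{"op": "drive_tool", "data": {"moves": [6,-3,0,0,0,0,0,6,-5,0,0,0,0,0,6,-5,0,0,0,0,0,6,-4,0,0,0,0,0,6,0,-2,0,0,0,0,6,0,-3.5,0,0,0,0,6,0,-5,0,0,0,0,6,0,-6,0,0,0,0]}}

```text
t: 14.8
tool_pos: [0.7158, -0.343, 0.4552]
orientation: [2.249, 2.193, 0.0]
force: [-0.2, 1.9, -4.5]
opening: 0.0085
gripper_force: 56.5
```

Call:
{"op": "drive_tool", "data": {"moves": [6,0,-7,0,0,0,0,6,0,-7,0,0,0,0,6,0,-6,0,0,0,0,6,0,-5,0,0,0,0,6,0,-4,0,0,0,0,6,0,-3,0,0,0,0,6,0,0,0,0,0,0,6,0,0,0,0,0,0]}}

```text
t: 15.6
tool_pos: [0.6842, -0.3425, 0.4552]
orientation: [2.249, 2.193, 0.0]
force: [0.4, 0.2, -6.2]
opening: 0.0086
gripper_force: 56.5
```

```bash
python3 - <<'E'
from m import *
go([.6847,-.3435,.288],-1.5)
c=cam('side');W=world(c)
rgb=c['color'].astype(int)
mm=(W[...,2]>.22)&(W[...,2]<.275)&(abs(W[...,0]-.684)<.025)&(abs(W[...,1]+.368)<.08)
br=mm&(rgb[...,0]-rgb[...,2]>40)
st=mm&(rgb[...,0]-rgb[...,2]<15)
for nm,k in(('near',st&(W[...,1]>-.34)&(W[...,2]<.26)),('far',st&(W[...,1]<-.4)&(W[...,2]<.26)),('brass',br)):
    print(nm,k.sum(),np.median(W[k],0).round(4) if k.any() else '', np.ptp(W[k],axis=0).round(3) if k.any() else '')
P=W[br&(W[...,0]>.675)]
for p in P[::3]:print(p.round(3))
z=W[(W[...,2]>.19)&(W[...,2]<.225)&(np.hypot(W[...,0]-.684,W[...,1]+.368)<.055)];print('rim',len(z),z.min(0),z.max(0))
E
```

```text
t 15.6 grasp [ 0.6842 -0.3424  0.2879] yaw -1.45 z [ 1.e-04  1.e-04 -1.e+00] F [ 0.42  0.16 -6.18] T [ 0.05 -0.07 -0.03] op 0.008639877065171251 gf 56.5207314491272 q [-0.53  0.6   0.82  0.    1.72 -0.51]
d tool mm [-1.   0.5 -0.1]
turn z deg 0.04516819113011339
near 22 [ 0.6841 -0.3089  0.2389] [0.004 0.006 0.039]
far 24 [ 0.682  -0.4217  0.2415] [0.007 0.007 0.04 ]
brass 24 [ 0.6751 -0.3663  0.2474] [0.031 0.035 0.031]
[ 0.691 -0.365  0.247]
[ 0.69  -0.37   0.242]
[ 0.686 -0.364  0.243]
[ 0.676 -0.364  0.248]
rim 534 [ 0.63524857 -0.42235589  0.19000034] [ 0.73079    -0.31340961  0.22398779]
```

Bail middle is at (0.683, −0.3653), within 2 mm of the seat. Lowering.

Call:
{"op": "drive_tool", "data": {"moves": [6,-1.5,0,2,0,0,0,6,0,0,4,0,0,0,6,0,0,5,0,0,0,6,0,0,5,0,0,0,6,0,0,5,0,0,0,6,0,0,4,0,0,0,6,0,0,3,0,0,0,6,0,0,1.5,0,0,0]}}

```text
t: 16.45
tool_pos: [0.6841, -0.3439, 0.4252]
orientation: [-2.249, -2.193, 0.0]
force: [0.5, 0.1, -5.0]
opening: 0.0084
gripper_force: 56.5
```

Call:
{"op": "drive_tool", "data": {"moves": [6,0,0,1.2,0,0,0,6,0,0,1.2,0,0,0,6,0,0,1.2,0,0,0,6,0,0,1.2,0,0,0,6,0,0,1.2,0,0,0,6,0,0,1.2,0,0,0,6,0,0,1.2,0,0,0,6,0,0,1.2,0,0,0]}}

```text
t: 17.25
tool_pos: [0.6842, -0.344, 0.416]
orientation: [-2.249, -2.193, 0.0]
force: [0.1, -0.7, -6.5]
opening: 0.0082
gripper_force: 56.5
```

Call:
{"op": "drive_tool", "data": {"moves": [6,0,0,1.2,0,0,0,6,0,0,1.2,0,0,0,6,0,0,1.2,0,0,0,6,0,0,1.2,0,0,0,6,0,0,1.2,0,0,0,6,0,0,1.2,0,0,0,6,0,0,1.2,0,0,0,6,0,0,1.2,0,0,0]}}

```text
t: 18.05
tool_pos: [0.6842, -0.344, 0.4066]
orientation: [2.249, 2.193, 0.0]
force: [-0.5, 0.1, -3.7]
opening: 0.0083
gripper_force: 56.5
```

```bash
cat > k.py <<'E'
from m import *
s,R,g=go(None)
f=[robot.read_state()['force'] for _ in range(5)]
c=cam('side');W=world(c);rgb=c['color'].astype(int)
# brass level bar
B=(rgb[...,0]-rgb[...,2]>40)&(abs(W[...,1]+.366)<.012)&(W[...,2]>.17)&(W[...,2]<.3)
b=W[B&(W[...,0]>.60)&(W[...,0]<.67)];print('bar z',np.median(b,0),len(b))
b=W[B&(W[...,0]>.675)];print('hook',len(b),b.min(0),b.max(0))
rb=g[2]-.0065
st=(rgb[...,0]-rgb[...,2]<15)&(abs(W[...,0]-.684)<.02)&(W[...,2]<rb-.015)&(W[...,2]>rb-.06)
for nm,k in(('near',st&(abs(W[...,1]+.309)<.015)),('far',st&(abs(W[...,1]+.423)<.012))): print(nm,k.sum(),np.median(W[k],0).round(4))
E
python3 k.py
```

```text
t 18.05 grasp [ 0.6842 -0.344   0.2393] yaw -1.45 z [ 2.e-04 -1.e-04 -1.e+00] F [-0.55  0.11 -3.7 ] T [-0.   -0.04  0.03] op 0.008262128168660416 gf 56.5106338262558 q [-0.53  0.6   0.91  0.    1.64 -0.51]
bar z [ 0.63789855 -0.36540684  0.24223958] 43Traceback (most recent call last):
  File "k.py", line 8, in <module>
    b=W[B&(W[...,0]>.675)];print('hook',len(b),b.min(0),b.max(0))
                                               ~~~~~^^^
    return umr_minimum(a, axis, None, out, keepdims, initial, where)
ValueError: zero-size array to reduction operation minimum which has no identity
```

Load is transferring: the arm has sunk about 9 mm and the tool force is down to 3.7 N. Continuing.

Call:
{"op": "drive_tool", "data": {"moves": [6,0,0,1.2,0,0,0,6,0,0,1.2,0,0,0,6,0,0,1.2,0,0,0,6,0,0,1.2,0,0,0,6,0,0,1.2,0,0,0,6,0,0,1.2,0,0,0,6,0,0,1.2,0,0,0,6,0,0,1.2,0,0,0]}}

```text
t: 18.9
tool_pos: [0.6842, -0.344, 0.397]
orientation: [2.249, 2.193, 0.0]
force: [0.2, 0.4, -2.2]
opening: 0.0081
gripper_force: 56.5
```

Call:
{"op": "drive_tool", "data": {"moves": [6,0,0,1.2,0,0,0,6,0,0,1.2,0,0,0,6,0,0,1.2,0,0,0,6,0,0,1.2,0,0,0,6,0,0,1.2,0,0,0,6,0,0,0.8,0,0,0,6,0,0,0,0,0,0,6,0,0,0,0,0,0]}}

```text
t: 19.7
tool_pos: [0.6842, -0.344, 0.3902]
orientation: [2.249, 2.193, 0.0]
force: [-0.7, 0.4, -1.6]
opening: 0.0086
gripper_force: 56.5
```

```bash
sed -i "/'hook',len/d" k.py; python3 k.py
```

```text
t 19.7 grasp [ 0.6842 -0.344   0.2229] yaw -1.46 z [ 1.e-04 -1.e-04 -1.e+00] F [-0.74  0.39 -1.59] T [-0.02 -0.02 -0.  ] op 0.008619128604517252 gf 56.511805057525635 q [-0.53  0.6   0.93 -0.    1.61 -0.51]
bar z [ 0.63521764 -0.36606171  0.22688796] 51
near 20 [ 0.685  -0.3116  0.1827]
far 17 [ 0.6807 -0.4229  0.1747]
```

Sunk 24.5 mm, about 3.7 N of 5 N carried. Lowering 6 mm more, then averaging the force.

Call:
{"op": "drive_tool", "data": {"moves": [6,0,0,1,0,0,0,6,0,0,1,0,0,0,6,0,0,1,0,0,0,6,0,0,1,0,0,0,6,0,0,1,0,0,0,6,0,0,1,0,0,0,6,0,0,0,0,0,0,6,0,0,0,0,0,0]}}

```text
t: 20.55
tool_pos: [0.6842, -0.344, 0.3842]
orientation: [2.249, 2.193, 0.0]
force: [-0.9, 0.2, 0.5]
opening: 0.0082
gripper_force: 56.5
```

```bash
cat > f.py <<'E'
from h import *
F=[]
for _ in range(25):
    robot.read_camera('top');s=robot.read_state();F.append(np.r_[s['force'],s['wrist_torque'],s['tool_pos'][2]])
F=np.array(F);print(F.mean(0).round(3),(F.std(0)/5).round(3),s['t'])
E
python3 f.py; python3 k.py
```

```text
[-0.068 -0.404 -0.572 -0.097 -0.08   0.     0.384] [0.095 0.074 0.092 0.006 0.007 0.004 0.   ] 21.8
t 21.8 grasp [ 0.6842 -0.3439  0.2168] yaw -1.45 z [ 0. -0. -1.] F [-0.66 -1.18 -0.3 ] T [-0.13 -0.12 -0.01] op 0.00782511464975704 gf 56.51509702205658 q [-0.53  0.6   0.94  0.    1.6  -0.51]
bar z [ 0.63546016 -0.36608231  0.2211036 ] 44
near 21 [ 0.6852 -0.3123  0.1752]
far 13 [ 0.6818 -0.4239  0.1667]
```

Call:
{"op": "drive_tool", "data": {"moves": [6,0,0,0.8,0,0,0,6,0,0,0.8,0,0,0,6,0,0,0.8,0,0,0,6,0,0,0.6,0,0,0,6,0,0,0,0,0,0,6,0,0,0,0,0,0]}}

```text
t: 22.45
tool_pos: [0.6842, -0.344, 0.3812]
orientation: [2.249, 2.193, -0.0]
force: [-0.7, -0.7, -0.7]
opening: 0.0086
gripper_force: 56.5
```

```bash
python3 f.py
```

```text
[-0.058 -0.506 -0.117 -0.112 -0.092  0.02   0.381] [0.115 0.112 0.101 0.005 0.005 0.005 0.   ] 23.7
```

Tool force is −0.1 N, so the scale carries everything. Easing the grip, then opening.

Call:
{"op": "drive_tool", "data": {"moves": [6,0,0,0,0,0,0,6,0,0,0,0,0,0,6,0,0,0,0,0,0,6,0,0,0,0,0,0], "grip_force": 5}}

```text
t: 24.1
tool_pos: [0.6843, -0.3438, 0.3813]
orientation: [2.249, 2.193, 0.001]
force: [2.9, -0.2, -1.1]
opening: 0.0097
gripper_force: 5.1
```

Call:
{"op": "drive_tool", "data": {"moves": [11,0,0,0,0,0,0,14,0,0,0,0,0,0,18,0,0,0,0,0,0,24,0,0,0,0,0,0,30,0,0,0,0,0,0,30,0,0,0,0,0,0]}}

```text
t: 24.7
tool_pos: [0.6841, -0.344, 0.3811]
orientation: [-2.249, -2.193, 0.0]
force: [-0.5, 0.3, -0.4]
opening: 0.0293
gripper_force: 0.0
```

```bash
python3 k.py
```

```text
t 24.7 grasp [ 0.6841 -0.344   0.2138] yaw -1.46 z [-1.e-04  0.e+00 -1.e+00] F [-0.52  0.3  -0.39] T [-0.02 -0.1   0.04] op 0.029345118391588546 gf 0.0 q [-0.53  0.6   0.95 -0.    1.59 -0.51]
bar z [ 0.63065095 -0.36557459  0.21664771] 38
near 22 [ 0.6882 -0.3119  0.1729]
far 16 [ 0.681  -0.4231  0.1783]
```

Call:
{"op": "drive_tool", "data": {"moves": [30,0,0,-4,0,0,0,30,0,0,-8,0,0,0,30,0,0,-10,0,0,0,30,0,0,-15,0,0,0,30,0,0,-20,0,0,0,30,0,0,-20,0,0,0,30,0,0,-20,0,0,0,30,0,0,-10,0,0,0]}}

```text
t: 25.55
tool_pos: [0.6841, -0.3439, 0.4926]
orientation: [2.246, 2.19, 0.002]
force: [0.3, -0.2, 0.1]
opening: 0.0302
gripper_force: 0.0
```

```bash
cat > o.py <<'E'
from m import *
go(None)
for i in range(24):
    c=cam('side')
    if i%3: continue
    W=world(c);rgb=c['color'].astype(int)
    B=(rgb[...,0]-rgb[...,2]>40)&(abs(W[...,1]+.366)<.012)&(W[...,0]>.6)&(W[...,0]<.67)&(W[...,2]>.15)&(W[...,2]<.3)
    st=(rgb[...,0]-rgb[...,2]<15)&(abs(W[...,0]-.684)<.03)&(W[...,2]<.2)&(W[...,2]>.16)
    n=W[st&(abs(W[...,1]+.309)<.015)];f=W[st&(abs(W[...,1]+.423)<.012)]
    pm=W[(np.hypot(W[...,0]-.684,W[...,1]+.368)<.07)&(W[...,2]>.05)&(W[...,2]<.13)]
    print(W[B][:,2].mean().round(4),n.mean(0).round(4),f.mean(0).round(4),'pail',pm.mean(0).round(4))
A=cv2.resize(c['color'][30:180,250:400,::-1],(600,600),interpolation=cv2.INTER_CUBIC);cv2.imwrite('pics/end.png',A)
E
python3 o.py
```

```text
t 25.55 grasp [ 0.6848 -0.3443  0.3253] yaw -1.45 z [ 0.0043 -0.0025 -1.    ] F [ 0.3  -0.19  0.11] T [-0.01 -0.04  0.04] op 0.03019259654890542 gf 0.0 q [-0.53  0.6   0.74  0.    1.79 -0.51]
0.2163 [ 0.6869 -0.3122  0.1786] [ 0.6811 -0.4232  0.1852] pail [ 0.6784 -0.3611  0.1072]
0.2161 [ 0.6864 -0.3119  0.1787] [ 0.681  -0.4227  0.1852] pail [ 0.6784 -0.3614  0.107 ]
0.2164 [ 0.6867 -0.3126  0.1829] [ 0.6821 -0.4242  0.1858] pail [ 0.6783 -0.361   0.1072]
0.2159 [ 0.6864 -0.3129  0.1826] [ 0.6826 -0.424   0.1841] pail [ 0.6784 -0.3612  0.1071]
0.2166 [ 0.6862 -0.3122  0.1811] [ 0.6821 -0.4237  0.1856] pail [ 0.6784 -0.3612  0.1072]
0.2165 [ 0.6861 -0.312   0.1818] [ 0.682  -0.424   0.1838] pail [ 0.6783 -0.3612  0.1073]
0.2167 [ 0.6868 -0.3129  0.181 ] [ 0.6822 -0.4243  0.1836] pail [ 0.6782 -0.3613  0.1074]
0.2166 [ 0.6866 -0.3132  0.1839] [ 0.6822 -0.424   0.1847] pail [ 0.6781 -0.3615  0.1069]
```

View pics/end.png

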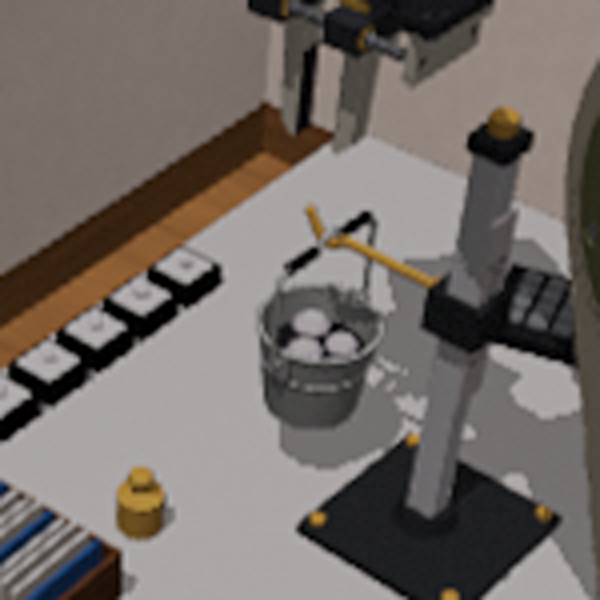

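The pail hangs level and still from the hook (crimp at (328,240)), with the gripper well clear above. The readings are steady to within 1 mm.

```bash
python3 -c "
from plant import robot
print(robot.close_job())"
```

```text
the job is handed in; nothing more can be done
None
```

The pail now hangs level and still from the scale hook with nothing else touching it, the arm has sunk about 34 mm (roughly 5 N), and the job is handed in; no verdict was shown.

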